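Fetch the enclosure from the tilt-out bin and set it in the assembly nest

ROBOT

A 6-joint arm with a two-finger parallel gripper is mounted at the origin on a cart in front of the work surface, level with it; the furniture and walls round the work are solid. World frame = base frame: x ahead of the robot, y to its left, z up, the work surface at z = 0. Lengths are in m, angles in rad, forces in N, time in s.
With the tool pointing down it reaches from about 0.275 to 0.775 m from the base axis. Payload 14.6 kg.
Tool frame: the origin (TCP) lies at the very end of the fingers, on their centre line; the grasp point (between the pads) lies env.grip_depth behind it (env.grip_depth is the distance from the TCP to the grasp point, in m); z points along the fingers, y is the line along which they close (so a half turn about z gives the same grasp; the last joint's range is limited). The gripper opens to 85 mm and grips with 20 to 120 N. Pads are 22 mm wide; open, the fingers measure 114 mm over their backs; the gripper's body (76 mm by 85 mm) begins 54 mm behind the grasp point. The pads swing forward as they close: fully open they stand 13 mm farther back than shut.
Start: joints at [-1.341, 0.263, -0.048, 1.259, 0, 1.415], TCP at [0.197, -0.487, 0.231] pointing down, gripper open.
Joint ranges: [-2.65, 2.65], [-0.89, 1.7], [-1.18, 1.37], [-2.13, 2.11], [-1.35, 1.29], [-3.14, 3.14]. Speed limits (rad/s): [1.89, 1.89, 2.57, 2.79, 3.14, 3.14].

INTERFACE

Orientations are given as [roll, pitch, yaw] about the fixed x, y, z axes, in that order (R = Rz(yaw) Ry(pitch) Rx(roll)).
In Python, from bench import env, capture, camera_params, order, recognise gives the robot as it stands. The module is installed in compiled form; this text tells all that it offers.
- The arm moves only by the tool drive_tool, never from a script. Its argument "moves" is a list of rows, each an object with "jaw": the closure, from -1 (fully open) to 1 (shut); "linear": the shift along the tool's x, y, z in mm, a list of three; "turn": the turn about the tool's z in rad. In form: [{"jaw": jaw, "linear": [dx, dy, dz], "turn": turn}, ...]. A call has exactly 5 rows; each row shifts and turns the commanded pose from where the row before left it, along the tool's axes as they then stand; what a row does not reach is not made up. A row lasts 1/8 s, in which the tool goes at most 62.5 mm and 10.7 degrees, less where a joint would pass 70% of its speed; a pose out of reach is approached as far as the arm can. A call with a gripper value outside its range is refused whole. The fingers move at their own pace and stop on an object; "squeeze" is the grip in N (left out, the last holds). Time passes only in rows, so rows that do not move let the fingers close, or fill a call up. It gives the time, the measured TCP pose, the force, the opening and the grip force at its end, in the units of the state.
- env.read_state(): the state, without advancing time (a new reading comes with each control period).
- capture(name): name is "scene" or "top" or "wrist"; returns the picture (420x560x3 uint8, red, green, blue); there is no depth.
- camera_params(name): a dict with "intrinsics" (3x3 intrinsics, pixels), "world_to_cam" (4x4, takes a point from world to camera coordinates). Camera axes: x right, y up, looking along -z (the intrinsics and any distortion apply to the point x, -y, -z); pixel columns grow to the right and rows downward; lengths in m; the calibration is good to about 2 mm. A picture is of the moment at which its call begins: read the wrist's pose just before it. camera_params takes no time and is no camera call; for the wrist camera it gives the pose at the moment of the call.
- order.finish_job(): hands the job in; it is judged then, once.
Trained networks look in the newest picture that a camera, given by its name, has taken for a name from the list of things; names that differ only in an ending like _2 or _b are one class to them, and where a whole thing is asked for, a point or a joint stands for the part that bears it (a point fixed in the world has none). Each returns a list of dicts, best first, with "p" (0 to 1); they miss things now and then, are a little off and sometimes report something else, mostly with a low value. They report only what shows in the picture. A call takes as long as a camera call.
- recognise(camera, name): "bbox" ([left, top, right, bottom] in pixels, round what is visible of it).
The state is a dict: "clock": time; "joint_positions": joint angles; "qd": joint speeds; "effort": joint torques, N m; "tool_pos": TCP position; "orientation": TCP orientation; "contact_force": force on the tool from outside, world axes, zero at the start; "torque": the same for the moment, N m; "grip_width": finger opening in m; "gripper_force": force on a finger pad.
Only numpy, scipy, OpenCV 4.12 (cv2) and the standard library are available. Lean on these libraries where they do the work, as an engineer would, in place of code of your own. Each camera call takes 0.05 s, during which the arm holds its last target. There are 200 camera calls.

TASK

Tilt the bin of the parts unit well forward by its bar handle and take out the grey enclosure that stands on end inside. Lay the enclosure down flat on the open bench, lid up, and let go of it; then take it again across its long sides and set it flat, lid up, down on the floor of the dark metal assembly nest, and let go. The bin may stay open; leave the other things on the bench where they are.

Things in the scene. Friction and masses are not known exactly. Their poses are not given: they have to be found in the camera images.
- bin_unit: Grey sheet-steel unit, 90 deep (x) x 180 wide (y) x 131 high mm, fixed on the left part of the bench; origin at the centre of its underside, x axis to its back, open front to -x, z up. It holds one tilt-out bin; its roof covers the closed bin, so the contents come out only when the bin is tilted. A fixed vice, 91 mm high, stands before it to the right.
- bin (a joint): Tilt of the bin, rad: 0 closed (upright), grows as its top comes forward (to the unit's -x), stop at 0.75. It turns about a horizontal axis along the unit's y through point bin_pivot. Stiff: it stays where it is left; 2 to 3 N at the handle moves it.
- bin_pivot (a point): Middle of the bin's pivot axis, 15 mm above the bench, fixed to the unit (same axes). Bin: grey plastic, front panel 166 wide x 90 high x 5 thick mm, standing up from the pivot (outer face through the axis); floor 5 thick; inside 60 deep x 152 wide mm; back wall 45 high; side walls 90 high over the front 35 mm, behind that 45.
- bin_handle (a point): Middle of the bin's bar handle: round steel bar 10 mm thick, 90 mm long along the unit's y, on two arms, 48 mm in front of the panel's outer face. Bin closed: 98 mm above the pivot (113 above the bench). It moves with the bin, 109 mm from the pivot axis; fully tilted it is 54 mm above the bench. Axes: the bin's.
- enclosure_mid (a point): Centre of the grey closed box, 84 long (its x) x 58 wide (y) x 31 high (z) mm, about 0.11 kg; z points out of its lid (8 mm slab with a pale label). At the start it stands on end in the bin, +x end down, lid to the unit's back, width along the unit's y, 30 mm or more free beside it. With the bin tilted it leans on the panel, upper end level with the panel's edge.
- nest_floor (a point): Middle of the nest's floor, 6 mm above the bench; x along its length, z up. Nest: dark steel tray 116 x 90 mm fixed on the right part of the bench, inside 98 (x) x 72 (y) mm, rim 18 mm above its floor, 9 mm thick, with 56 mm wide finger gaps in the middle of both long sides. The enclosure lies in it lengthwise, either way round. The bench left of it, near x 0.385, y -0.145, stays free.
- reel_mid (a point): Bystander: centre of a solder reel, 52 mm across, 46 high, standing.
- tape_mid (a point): Bystander: centre of a roll of pale tape lying flat, 100 mm across, 25 high.
- bottle_mid (a point): Bystander: centre of a dispenser bottle, 56 mm across, 112 high, standing.
- red_driver_mid (a point): Bystander: centre of a screwdriver lying flat, 180 x 25 x 25 mm, length along y.

How it is judged:
By the outcome, as a careful person would: the job done as asked, in the order asked, and still so for the second after the job is handed in, with the robot touching nothing.
It also fails if it takes over 58 s, if anything falls off the work surface, if the arm or the gripper's body presses on something with over 40 N, if the wrist force passes 120 N, or if a joint passes its speed limit or range.

## Working session

There is one attempt and no reset: what is moved stays moved. The work goes in short steps, Python scripts to look and compute and a tool call to move; the robot and the scene stay as the last step left them, time stands still between calls to the robot, and variables do not carry over. Pictures are saved under pics/ and viewed, at most 13 in all, crops included, and the job is handed in when it is done.

Besides the shell and the picture viewer there is one more tool, called after "Call:" in YAML: its name, and indented under it one key for each argument. drive_tool: Moves the arm, as the interface text tells. Its arguments: {"type":"object","properties":{"moves":{"type":"array"},"squeeze":{"type":"number"}},"required":["moves"]}

```bash
mkdir -p pics; cat > h.py <<'E'
import numpy as np, cv2
from bench import env, capture, camera_params, order, recognise
def snap(n,f):
    im=capture(n); cv2.imwrite(f'pics/{f}.png',cv2.cvtColor(im,cv2.COLOR_RGB2BGR)); return im
def proj(n,P):
    c=camera_params(n);W=np.array(c['world_to_cam']);K=np.array(c['intrinsics'])
    p=W[:3,:3]@np.array(P)+W[:3,3]; q=K@np.array([p[0],-p[1],-p[2]]); return q[:2]/q[2]
def ray(n,uv,c=None):
    c=c or camera_params(n);W=np.array(c['world_to_cam']);K=np.array(c['intrinsics'])
    d=np.linalg.solve(K,[uv[0],uv[1],1.]);d=np.array([d[0],-d[1],-d[2]])
    R=W[:3,:3]; return -R.T@W[:3,3], R.T@d
def atz(n,uv,z,c=None):
    o,d=ray(n,uv,c); return o+d*(z-o[2])/d[2]
def tri(rs):
    A=0;b=0
    for o,d in rs:
        d=d/np.linalg.norm(d);M=np.eye(3)-np.outer(d,d);A=A+M;b=b+M@o
    x=np.linalg.solve(A,b); return x,[np.linalg.norm(np.cross(x-o,d/np.linalg.norm(d))) for o,d in rs]
E
python3 - <<'E'
from h import *
np.set_printoptions(precision=4,suppress=True)
for n in ('scene','top'): snap(n,n+'0')
for n in ('scene','top'):
    c=camera_params(n); print(n,{k:v for k,v in c.items() if k not in('intrinsics','world_to_cam')},ray(n,(280,210))[0],np.diag(c['intrinsics']))
    for t in ('bin_unit','bin_handle','enclosure_mid','nest_floor','bin','reel_mid','tape_mid','bottle_mid','red_driver_mid'):
        r=recognise(n,t); print(t,[(np.round(x['bbox'],1).tolist(),round(x['p'],2)) for x in r[:2]])
print(env.grip_depth, env.read_state())
a=cv2.imread('pics/scene0.png');b=cv2.imread('pics/top0.png')
E
```

```text
scene {} [-0.5006 -0.1491  1.1075] [437.8544 437.8544   1.    ]
bin_unit [([139.3, 166.3, 201.4, 219.3], 0.68)]
bin_handle [([141.4, 188.4, 195.0, 216.0], 0.78), ([391.5, 195.6, 406.2, 220.1], 0.3)]
enclosure_mid [([160.5, 186.6, 179.7, 192.7], 0.61)]
nest_floor [([342.5, 241.7, 375.9, 279.0], 0.8)]
bin [([144.6, 191.6, 191.7, 211.7], 0.7)]
reel_mid [([333.0, 211.5, 346.7, 229.6], 0.49)]
tape_mid []
bottle_mid [([389.1, 196.7, 405.7, 218.2], 0.68)]
red_driver_mid [([327.6, 185.0, 353.0, 211.4], 0.49)]
top {} [ 0.429  -0.0408  1.1402] [409.7537 409.7537   1.    ]
bin_unit [([99.1, 179.7, 185.6, 245.6], 0.96)]
bin_handle [([111.4, 219.3, 179.5, 244.3], 0.66)]
enclosure_mid []
nest_floor [([372.8, 239.9, 412.0, 285.9], 0.67)]
bin [([111.0, 218.0, 179.8, 241.7], 0.58)]
reel_mid []
tape_mid [([212.5, 175.4, 251.7, 212.2], 0.64)]
bottle_mid [([421.0, 184.9, 452.5, 212.1], 0.76)]
red_driver_mid [([349.7, 142.2, 378.5, 189.7], 0.73), ([374.0, 238.1, 413.4, 285.7], 0.25)]
0.0187 {'clock': 1.0, 'joint_positions': array([-1.3413,  0.2631, -0.0483,  1.2594, -0.    ,  1.4155]), 'qd': array([ 0.    ,  0.0022, -0.0019, -0.0005, -0.0002, -0.0005]), 'effort': array([ -0.0027, -63.7432,  38.4776,   0.0014,  -0.0001,  -0.    ]), 'tool_pos': array([ 0.197 , -0.4866,  0.2313]), 'orientation': array([-3.1416,  0.    ,  0.3848]), 'contact_force': array([ 0.6293, -0.1877, -0.5136]), 'torque': array([-0.0006,  0.0014, -0.0266]), 'gripper_force': 0.0, 'grip_width': 0.0855426729227209}
```

View pics/scene0.png

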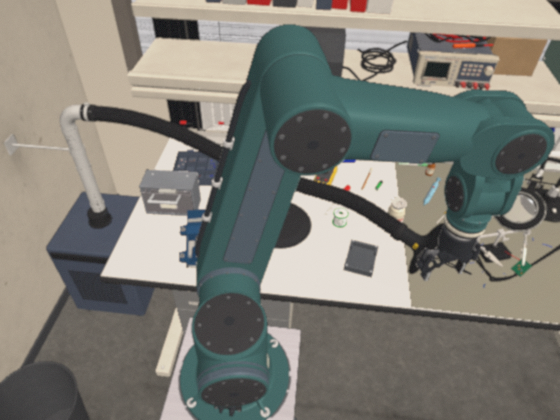

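View pics/top0.png

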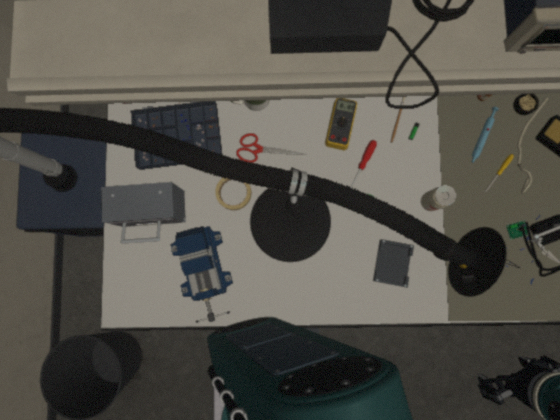

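```bash
python3 - <<'E'
from h import *
a=cv2.imread('pics/scene0.png');b=cv2.imread('pics/top0.png')
def g(im,x,y,w,h,W,H): return cv2.resize(im[y:y+h,x:x+w],(W,H),interpolation=cv2.INTER_CUBIC)
o=np.vstack([np.hstack([g(b,95,175,100,75,400,300),g(b,360,220,100,75,400,300)]),np.hstack([g(a,130,155,100,75,400,300),g(a,320,205,100,75,400,300)])])
cv2.imwrite('pics/c1.png',o)
np.set_printoptions(precision=3,suppress=True)
print('disc',tri([ray('top',(290,222)),ray('scene',(287,226))]))
print('disc z0',atz('top',(290,222),0),atz('scene',(287,226),0))
print('hood end',tri([ray('top',(470,262)),ray('scene',(425,250))]))
print('ring', tri([ray('top',(300,183)),ray('scene',(222,147))]))
print('nest',tri([ray('top',(393,263)),ray('scene',(361,258))]))
print('vice top z.09',[atz('top',p,.09) for p in((176,235),(213,228),(228,275),(187,298),(211,316))])
E
```

```text
disc (array([ 0.539, -0.072,  0.002]), [np.float64(0.014528062407675313), np.float64(0.014528062407675305)])
disc z0 [ 0.538 -0.057  0.   ] [ 0.542 -0.086  0.   ]
hood end (array([ 0.419, -0.517,  0.08 ]), [np.float64(0.003495128302657576), np.float64(0.0034951283026574383)])
ring (array([0.547, 0.021, 0.348]), [np.float64(0.0992464033310512), np.float64(0.0992464033310511)])
nest (array([ 0.419, -0.335,  0.014]), [np.float64(0.0004532769869625074), np.float64(0.00045327698696253266)])
vice top z.09 [array([0.501, 0.239, 0.09 ]), array([0.517, 0.143, 0.09 ]), array([0.397, 0.105, 0.09 ]), array([0.341, 0.209, 0.09 ]), array([0.295, 0.148, 0.09 ])]
```

View pics/c1.png

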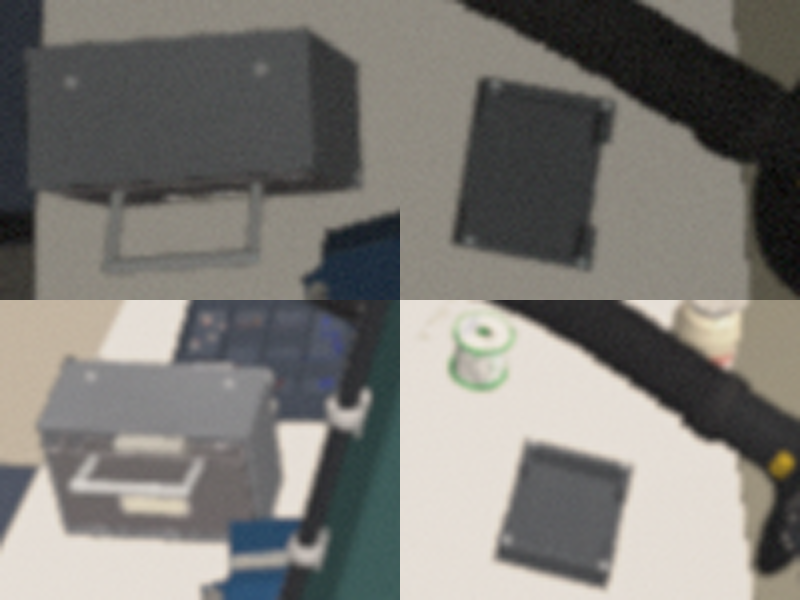

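```bash
python3 - <<'E'
from h import *
np.set_printoptions(precision=3,suppress=True)
T=lambda a,b:tri([ray('top',a),ray('scene',b)])
print('handle');
for a,b in [((121,241.5),(148.5,201.75)),((159.5,239.5),(178.75,202.75))]: print(T(a,b))
print('nest')
for a,b in [((380,239.5),(351.75,240)),((413.25,245),(377.5,246.25)),((373.75,280.75),(344.25,269.5)),((407.5,287),(371.5,276.75))]: print(T(a,b))
print('roof front L,R, back R')
for a,b in [((95+7,175+47),(130+11,155+32)),((95+78,175+45.5),(130+64,155+33.5)),((95+77,175+7.5),(130+67,155+18)),((95+2,175+12),(130+17,155+14.5))]: print(T(a,b))
print('screw',T((95+17.5,175+20.5),(130+22.5,155+19)),T((95+65,175+17.5),(130+57.2,155+20.7)))
hs=np.array([(90,110),(140,117),(190,132),(225,152),(300,183),(345,198),(385,220),(415,243)],float)
hs=np.vstack([np.linspace(hs[i],hs[i+1],20) for i in range(len(hs)-1)])
for p in [(50,122),(100,124),(150,135),(200,155),(250,170),(300,183),(350,200),(400,220),(450,250)]:
    r=[T(p,q) for q in hs]; i=np.argmin([x[1][0] for x in r]); print(p,hs[i],r[i][0],r[i][1][0])
E
```

```text
handle
(array([0.485, 0.37 , 0.113]), [np.float64(0.0012769402921191885), np.float64(0.001276940292119037)])
(array([0.489, 0.27 , 0.119]), [np.float64(0.0024509941267298998), np.float64(0.002450994126729945)])
nest
(array([ 0.484, -0.303,  0.023]), [np.float64(0.002699245949030003), np.float64(0.0026992459490300497)])
(array([ 0.467, -0.388,  0.025]), [np.float64(8.375962753433031e-05), np.float64(8.375962753450672e-05)])
(array([ 0.372, -0.282,  0.006]), [np.float64(0.0005451543840332844), np.float64(0.0005451543840333231)])
(array([ 0.354, -0.369,  0.009]), [np.float64(0.002525188598807992), np.float64(0.0025251885988080663)])
roof front L,R, back R
(array([0.534, 0.41 , 0.131]), [np.float64(0.002792356224556745), np.float64(0.0027923562245570042)])
(array([0.533, 0.228, 0.147]), [np.float64(0.003276163461822353), np.float64(0.0032761634618222917)])
(array([0.631, 0.24 , 0.13 ]), [np.float64(0.0005369501223318059), np.float64(0.0005369501223317075)])
(array([0.622, 0.421, 0.135]), [np.float64(0.005395963144393586), np.float64(0.005395963144393712)])
screw (array([0.6  , 0.388, 0.135]), [np.float64(0.0005649861753030482), np.float64(0.0005649861753029932)]) (array([0.605, 0.268, 0.136]), [np.float64(9.196191750613323e-05), np.float64(9.196191750624807e-05)])
(50, 122) [134.737 116.263] [0.746 0.476 0.266] 0.0002829512386821852
(100, 124) [163.684 124.105] [0.747 0.376 0.241] 0.0005970874068597653
(150, 135) [193.684 134.105] [0.724 0.265 0.226] 0.00017358827112949705
(200, 155) [223.158 150.947] [0.682 0.155 0.195] 0.0005357480558678877
(250, 170) [256.579 165.053] [0.649 0.037 0.172] 0.0026284481539468013
(300, 183) [288.158 178.105] [ 0.618 -0.079  0.153] 0.0019346950895826943
(350, 200) [326.053 191.684] [ 0.575 -0.205  0.145] 0.0017276602780516047
(400, 220) [361.842 207.263] [ 0.524 -0.323  0.138] 0.0008999339122595778
(450, 250) [403.947 234.526] [ 0.45  -0.453  0.109] 0.0003774804574404658
```

```bash
cat >> h.py <<'E'
def rows(dx,dy,dz,dyaw,n,jaw):
    y=env.read_state()['orientation'][2]; out=[]
    for i in range(n):
        a=y+dyaw*(i+.0)/n; d=np.array([dx,dy])/n
        out.append([round(d@[np.cos(a),np.sin(a)],0),round(d@[np.sin(a),-np.cos(a)],0),round(-dz/n,1)])
    print('turn',-dyaw/n); print(out)
E
python3 -c "
from h import *
rows(273,807,10,2.807,20,1)"
```

```text
turn -0.14035
[[np.float64(28.0), np.float64(-32.0), -0.5], [np.float64(32.0), np.float64(-28.0), -0.5], [np.float64(36.0), np.float64(-23.0), -0.5], [np.float64(39.0), np.float64(-18.0), -0.5], [np.float64(41.0), np.float64(-13.0), -0.5], [np.float64(42.0), np.float64(-7.0), -0.5], [np.float64(43.0), np.float64(-1.0), -0.5], [np.float64(42.0), np.float64(5.0), -0.5], [np.float64(41.0), np.float64(11.0), -0.5], [np.float64(39.0), np.float64(17.0), -0.5], [np.float64(36.0), np.float64(22.0), -0.5], [np.float64(33.0), np.float64(27.0), -0.5], [np.float64(29.0), np.float64(31.0), -0.5], [np.float64(24.0), np.float64(35.0), -0.5], [np.float64(19.0), np.float64(38.0), -0.5], [np.float64(14.0), np.float64(40.0), -0.5], [np.float64(8.0), np.float64(42.0), -0.5], [np.float64(2.0), np.float64(43.0), -0.5], [np.float64(-4.0), np.float64(42.0), -0.5], [np.float64(-10.0), np.float64(41.0), -0.5]]
```

Call:
drive_tool:
  moves:
    - {"jaw": 1,"linear": [28,-32,-1],"turn": -0.14}
    - {"jaw": 1,"linear": [32,-28,-1],"turn": -0.14}
    - {"jaw": 1,"linear": [36,-23,-1],"turn": -0.14}
    - {"jaw": 1,"linear": [39,-18,-1],"turn": -0.14}
    - {"jaw": 1,"linear": [41,-13,-1],"turn": -0.14}

```text
clock: 1.62
tool_pos: [0.2666, -0.2832, 0.2364]
orientation: [3.141, 0.0, 1.089]
contact_force: [0.5, 0.1, 1.1]
grip_width: -0.0002
gripper_force: 0.0
```

Call:
drive_tool:
  moves:
    - {"jaw": 1,"linear": [42,-7,-1],"turn": -0.14}
    - {"jaw": 1,"linear": [43,-1,-1],"turn": -0.14}
    - {"jaw": 1,"linear": [42,5,-1],"turn": -0.14}
    - {"jaw": 1,"linear": [41,11,-1],"turn": -0.14}
    - {"jaw": 1,"linear": [39,17,-1],"turn": -0.14}

```text
clock: 2.25
tool_pos: [0.3349, -0.0815, 0.2415]
orientation: [3.141, 0.0, 1.789]
contact_force: [1.0, -0.9, 0.6]
grip_width: 0.0007
gripper_force: 0.0
```

Call:
drive_tool:
  moves:
    - {"jaw": 1,"linear": [36,22,0],"turn": -0.14}
    - {"jaw": 1,"linear": [33,27,0],"turn": -0.14}
    - {"jaw": 1,"linear": [29,31,0],"turn": -0.14}
    - {"jaw": 1,"linear": [24,35,0],"turn": -0.14}
    - {"jaw": 1,"linear": [19,38,0],"turn": -0.14}

```text
clock: 2.88
tool_pos: [0.4041, 0.1193, 0.2414]
orientation: [3.141, 0.0, 2.49]
contact_force: [0.2, -0.5, 0.7]
grip_width: -0.0
gripper_force: 0.0
```

Call:
drive_tool:
  moves:
    - {"jaw": 1,"linear": [14,40,0],"turn": -0.14}
    - {"jaw": 1,"linear": [8,42,0],"turn": -0.14}
    - {"jaw": 1,"linear": [2,43,0],"turn": -0.14}
    - {"jaw": 1,"linear": [-4,42,0],"turn": -0.14}
    - {"jaw": 1,"linear": [-10,41,0],"turn": -0.14}

```text
clock: 3.5
tool_pos: [0.4728, 0.3204, 0.2413]
orientation: [3.142, 0.0, -3.094]
contact_force: [0.3, -0.6, 0.8]
grip_width: -0.0003
gripper_force: 0.0
```

```bash
python3 - <<'E'
from h import *
np.set_printoptions(precision=4,suppress=True)
s=env.read_state(); print(s['clock'],s['tool_pos'],s['orientation'],s['contact_force'],s['grip_width'])
snap('wrist','w1'); print(ray('wrist',(280,210)))
for t in ('bin_unit','bin_handle','enclosure_mid','bin'):
    r=recognise('wrist',t); print(t,[(np.round(x['bbox'],1).tolist(),round(x['p'],2)) for x in r[:2]])
for p in [(.487,.32,.113),(.489,.27,.113),(.485,.37,.113),(.534,.41,.131),(.533,.228,.131)]: print(p,proj('wrist',p))
E
```

```text
3.5 [0.4728 0.3204 0.2413] [ 3.1416  0.0001 -3.0936] [ 0.3327 -0.5776  0.8227] -0.00030262453995055723
(array([0.4056, 0.3201, 0.3829]), array([ 0.2457,  0.0189, -0.9694]))
bin_unit [([180.0, 220.4, 387.3, 367.8], 0.62)]
bin_handle [([191.3, 220.1, 372.3, 288.2], 0.55)]
enclosure_mid []
bin [([196.3, 217.4, 373.4, 289.8], 0.58)]
(0.487, 0.32, 0.113) [279.4397 226.2017]
(0.489, 0.27, 0.113) [221.5986 226.039 ]
(0.485, 0.37, 0.113) [337.297  226.3644]
(0.534, 0.41, 0.131) [382.5005 289.3734]
(0.533, 0.228, 0.131) [168.5618 279.8951]
```

View pics/w1.png

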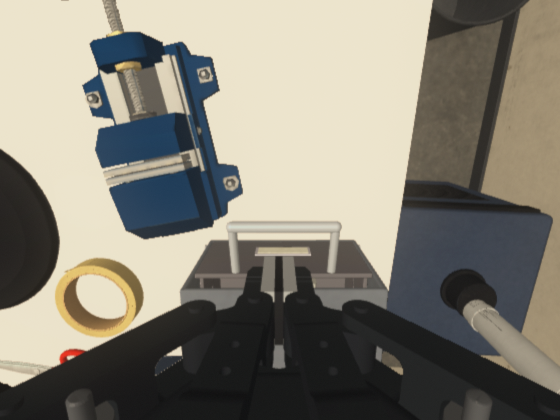

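Call:
drive_tool:
  moves:
    - {"jaw": 1,"linear": [-39,3,10],"turn": 0}
    - {"jaw": 1,"linear": [0,0,40],"turn": 0}
    - {"jaw": 1,"linear": [0,0,40],"turn": 0}
    - {"jaw": 1,"linear": [0,0,30],"turn": 0}
    - {"jaw": 1,"linear": [0,0,25],"turn": 0}

```text
clock: 4.38
tool_pos: [0.511, 0.3223, 0.0956]
orientation: [-3.141, -0.0, -3.101]
contact_force: [0.6, 0.5, 0.1]
grip_width: -0.0
gripper_force: 0.0
```

Call:
drive_tool:
  moves:
    - {"jaw": 1,"linear": [8,0,0],"turn": 0}
    - {"jaw": 1,"linear": [7,0,4],"turn": 0}
    - {"jaw": 1,"linear": [7,0,4],"turn": 0}
    - {"jaw": 1,"linear": [6,0,5],"turn": 0}
    - {"jaw": 1,"linear": [6,0,5],"turn": 0}

```text
clock: 5.0
tool_pos: [0.4771, 0.3224, 0.0783]
orientation: [3.141, 0.0, -3.098]
contact_force: [2.2, -0.7, 1.7]
grip_width: 0.0002
gripper_force: 1.0
```

Call:
drive_tool:
  moves:
    - {"jaw": 1,"linear": [6,0,6],"turn": 0}
    - {"jaw": 1,"linear": [6,0,6],"turn": 0}
    - {"jaw": 1,"linear": [5,0,7],"turn": 0}
    - {"jaw": 1,"linear": [5,0,7],"turn": 0}
    - {"jaw": 1,"linear": [4,0,6],"turn": 0}

```text
clock: 5.62
tool_pos: [0.4529, 0.3212, 0.046]
orientation: [-3.141, 0.003, -3.099]
contact_force: [16.7, 0.1, -6.3]
grip_width: 0.0001
gripper_force: 7.8
```

Call:
drive_tool:
  moves:
    - {"jaw": 1,"linear": [4,0,6],"turn": 0}
    - {"jaw": 1,"linear": [3,0,1],"turn": 0}
    - {"jaw": 1,"linear": [2,0,0],"turn": 0}
    - {"jaw": 1,"linear": [0,0,0],"turn": 0}
    - {"jaw": 1,"linear": [0,0,0],"turn": 0}

```text
clock: 6.25
tool_pos: [0.4502, 0.3213, 0.0406]
orientation: [-3.141, 0.014, -3.101]
contact_force: [41.2, -4.0, -14.4]
grip_width: -0.0001
gripper_force: 20.7
```

Call:
drive_tool:
  moves:
    - {"jaw": 1,"linear": [-14,0,-4],"turn": 0}
    - {"jaw": 1,"linear": [0,0,-40],"turn": 0}
    - {"jaw": 1,"linear": [0,0,-50],"turn": 0}
    - {"jaw": 0,"linear": [8,0,-50],"turn": 0}
    - {"jaw": -0.7,"linear": [0,0,-50],"turn": 0}

```text
clock: 6.88
tool_pos: [0.4471, 0.3207, 0.2345]
orientation: [-3.141, -0.002, -3.098]
contact_force: [1.3, 1.2, 0.2]
grip_width: 0.036
gripper_force: 0.0
```

```bash
python3 - <<'E'
from h import *
np.set_printoptions(precision=4,suppress=True)
s=env.read_state(); print(s['clock'],s['tool_pos'],s['orientation'],s['contact_force'],s['grip_width'])
snap('wrist','w2')
for t in ('bin_handle','enclosure_mid','bin'):
    r=recognise('wrist',t); print(t,[(np.round(x['bbox'],1).tolist(),round(x['p'],2)) for x in r[:2]])
for p in [(.433,.32,.054),(.474,.32,.081),(.489,.32,.095),(.489,.3,.095),(.4997,.32,.1053),(.535,.32,.131)]: print(p,proj('wrist',p))
E
```

```text
6.875 [0.4471 0.3207 0.2345] [-3.1414 -0.0018 -3.0981] [1.2921 1.1633 0.2013] 0.03597525114618793
bin_handle [([196.2, 178.5, 369.3, 318.0], 0.97)]
enclosure_mid [([253.9, 239.4, 317.0, 296.3], 0.6)]
bin [([195.9, 179.1, 370.4, 318.7], 0.6), ([55.0, 278.3, 138.3, 345.2], 0.23)]
(0.433, 0.32, 0.054) [278.1513 182.1089]
(0.474, 0.32, 0.081) [276.224  229.7956]
(0.489, 0.32, 0.095) [275.4283 250.0424]
(0.489, 0.3, 0.095) [253.6012 249.1437]
(0.4997, 0.32, 0.1053) [274.8253 265.43  ]
(0.535, 0.32, 0.131) [272.7863 316.2979]
```

View pics/w2.png

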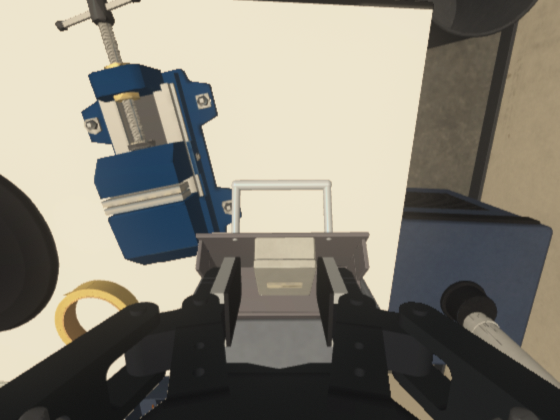

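Call:
drive_tool:
  moves:
    - {"jaw": -0.8,"linear": [-30,3,0],"turn": 0}
    - {"jaw": -0.8,"linear": [-29,3,10],"turn": 0}
    - {"jaw": -0.8,"linear": [0,0,35],"turn": 0}
    - {"jaw": -0.8,"linear": [0,0,35],"turn": 0}
    - {"jaw": -0.8,"linear": [0,0,20],"turn": 0}

```text
clock: 7.7
tool_pos: [0.5054, 0.3287, 0.1297]
orientation: [-3.14, -0.005, -3.098]
contact_force: [0.3, 0.2, 0.0]
grip_width: 0.0769
gripper_force: 0.0
```

```bash
python3 - <<'E'
from h import *
np.set_printoptions(precision=4,suppress=True)
s=env.read_state(); print(s['clock'],s['tool_pos'],s['orientation'],s['contact_force'],s['grip_width'])
snap('wrist','w3')
for p in [(.489,.329,.095),(.5,.3,.1053),(.5,.358,.1053)]: print(p,proj('wrist',p))
print([x for x in recognise('wrist','enclosure_mid')[:1]])
E
```

```text
7.7 [0.5054 0.3287 0.1297] [-3.1398 -0.0049 -3.0984] [0.3393 0.2397 0.0442] 0.07688640265888592
(0.489, 0.329, 0.095) [280.8601 224.6107]
(0.5, 0.3, 0.1053) [226.1096 247.3346]
(0.5, 0.358, 0.1053) [333.7519 251.8749]
[{'bbox': [228.2, 200.6, 328.5, 295.2], 'p': 0.85}]
```

View pics/w3.png

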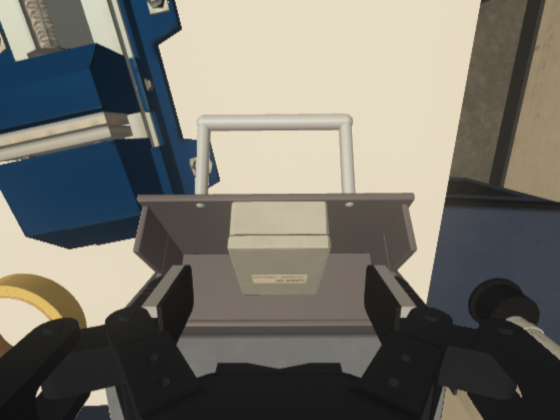

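Call:
drive_tool:
  moves:
    - {"jaw": -0.8,"linear": [0,0,30],"turn": 0}
    - {"jaw": -0.8,"linear": [0,0,20],"turn": 0}
    - {"jaw": -0.8,"linear": [0,0,8],"turn": 0}
    - {"jaw": 0,"linear": [0,0,0],"turn": 0}
    - {"jaw": 0,"linear": [0,0,0],"turn": 0}
  squeeze: 30

```text
clock: 8.43
tool_pos: [0.5074, 0.3296, 0.0761]
orientation: [3.141, 0.001, -3.098]
contact_force: [-1.1, -0.3, -0.8]
grip_width: 0.0575
gripper_force: 35.2
```

Call:
drive_tool:
  moves:
    - {"jaw": 0,"linear": [0,0,0],"turn": 0}
    - {"jaw": 0,"linear": [0,0,0],"turn": 0}
    - {"jaw": 0,"linear": [0,0,-2],"turn": 0}
    - {"jaw": 0,"linear": [4,0,-5],"turn": 0}
    - {"jaw": 0,"linear": [7,0,-8],"turn": 0}

```text
clock: 9.05
tool_pos: [0.4958, 0.3289, 0.0906]
orientation: [-3.141, -0.0, -3.099]
contact_force: [0.2, 0.1, -0.5]
grip_width: 0.0569
gripper_force: 35.1
```

Call:
drive_tool:
  moves:
    - {"jaw": 0,"linear": [14,0,-15],"turn": 0}
    - {"jaw": 0,"linear": [14,0,-15],"turn": 0}
    - {"jaw": 0,"linear": [14,0,-15],"turn": 0}
    - {"jaw": 0,"linear": [14,0,-30],"turn": 0}
    - {"jaw": 0,"linear": [10,0,-30],"turn": 0}

```text
clock: 9.68
tool_pos: [0.4289, 0.326, 0.197]
orientation: [3.141, 0.0, -3.098]
contact_force: [0.9, -0.1, -0.2]
grip_width: 0.0574
gripper_force: 35.1
```

```bash
python3 - <<'E'
from h import *
np.set_printoptions(precision=4,suppress=True)
s=env.read_state(); print(s['clock'],s['tool_pos'],s['orientation'],s['contact_force'],s['grip_width'])
snap('wrist','w4')
print([x for x in recognise('wrist','enclosure_mid')[:1]])
E
```

```text
9.675 [0.4289 0.326  0.197 ] [ 3.1414  0.0002 -3.0981] [ 0.8658 -0.1303 -0.1501] 0.05738480285740678
[{'bbox': [203.6, 223.4, 351.6, 337.2], 'p': 0.89}]
```

View pics/w4.png

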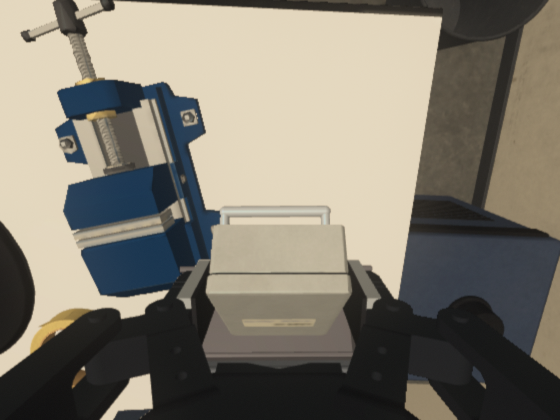

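Call:
drive_tool:
  moves:
    - {"jaw": 0,"linear": [5,-47,-2],"turn": 0.024}
    - {"jaw": 0,"linear": [4,-47,0],"turn": 0.024}
    - {"jaw": 0,"linear": [3,-47,0],"turn": 0.024}
    - {"jaw": 0,"linear": [2,-47,0],"turn": 0.024}
    - {"jaw": 0,"linear": [1,-47,0],"turn": 0.024}

```text
clock: 10.4
tool_pos: [0.4133, 0.0898, 0.1973]
orientation: [-3.142, 0.0, 3.064]
contact_force: [0.2, 0.4, -1.4]
grip_width: 0.0574
gripper_force: 35.2
```

Call:
drive_tool:
  moves:
    - {"jaw": 0,"linear": [-1,-47,0],"turn": 0.024}
    - {"jaw": 0,"linear": [-2,-47,10],"turn": 0.024}
    - {"jaw": 0,"linear": [-3,-47,20],"turn": 0.024}
    - {"jaw": 0,"linear": [-4,-47,30],"turn": 0.024}
    - {"jaw": 0,"linear": [-5,-47,30],"turn": 0.02}

```text
clock: 11.02
tool_pos: [0.3992, -0.1454, 0.1066]
orientation: [-3.141, 0.001, 2.948]
contact_force: [1.2, -0.2, -1.4]
grip_width: 0.0573
gripper_force: 35.2
```

Call:
drive_tool:
  moves:
    - {"jaw": 0,"linear": [0,0,20],"turn": 0}
    - {"jaw": 0,"linear": [0,0,15],"turn": 0}
    - {"jaw": 0,"linear": [0,0,10],"turn": 0}
    - {"jaw": 0,"linear": [0,0,0],"turn": 0}
    - {"jaw": 0,"linear": [0,0,0],"turn": 0}
  squeeze: 20

```text
clock: 11.65
tool_pos: [0.4, -0.144, 0.0628]
orientation: [-3.141, 0.001, 2.949]
contact_force: [0.0, -0.8, -1.2]
grip_width: 0.0573
gripper_force: 35.1
```

Call:
drive_tool:
  moves:
    - {"jaw": 0,"linear": [0,0,3],"turn": 0}
    - {"jaw": 0,"linear": [0,0,3],"turn": 0}
    - {"jaw": 0,"linear": [0,0,2],"turn": 0}
    - {"jaw": 0,"linear": [0,0,2],"turn": 0}
    - {"jaw": 0,"linear": [0,0,0],"turn": 0}
  squeeze: 20

```text
clock: 12.28
tool_pos: [0.3996, -0.144, 0.0521]
orientation: [3.141, -0.0, 2.949]
contact_force: [0.5, -0.6, -0.8]
grip_width: 0.0572
gripper_force: 35.1
```

Call:
drive_tool:
  moves:
    - {"jaw": 0,"linear": [0,0,2],"turn": 0}
    - {"jaw": 0,"linear": [0,0,2],"turn": 0}
    - {"jaw": 0,"linear": [0,0,1],"turn": 0}
    - {"jaw": 0,"linear": [0,0,0],"turn": 0}
    - {"jaw": 0,"linear": [0,0,0],"turn": 0}
  squeeze: 20

```text
clock: 12.9
tool_pos: [0.399, -0.1441, 0.0481]
orientation: [-3.141, -0.001, 2.949]
contact_force: [-13.3, 1.6, 30.6]
grip_width: 0.0575
gripper_force: 39.8
```

Call:
drive_tool:
  moves:
    - {"jaw": 0,"linear": [3,0,0],"turn": 0}
    - {"jaw": 0,"linear": [3,0,2],"turn": 0}
    - {"jaw": 0,"linear": [6,0,3.5],"turn": 0}
    - {"jaw": 0,"linear": [0,0,0],"turn": 0}
    - {"jaw": 0,"linear": [0,0,0],"turn": 0}
  squeeze: 20

```text
clock: 13.52
tool_pos: [0.3882, -0.142, 0.042]
orientation: [-3.141, 0.0, 2.949]
contact_force: [-0.7, -0.4, 5.4]
grip_width: 0.0575
gripper_force: 37.3
```

```bash
python3 - <<'E'
from h import *
snap('wrist','w5')
E
```

```text
(no output)
```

View pics/w5.png

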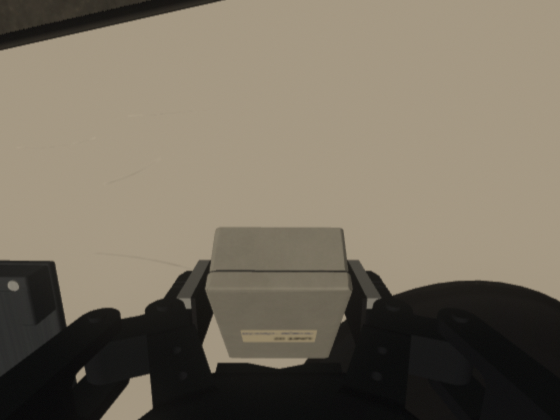

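Call:
drive_tool:
  moves:
    - {"jaw": 0,"linear": [6,0,4],"turn": 0}
    - {"jaw": 0,"linear": [5.5,0,5],"turn": 0}
    - {"jaw": 0,"linear": [5,0,5],"turn": 0}
    - {"jaw": 0,"linear": [5,0,6],"turn": 0}
    - {"jaw": 0,"linear": [0,0,0],"turn": 0}
  squeeze: 20

```text
clock: 14.2
tool_pos: [0.3662, -0.1374, 0.0214]
orientation: [3.141, -0.001, 2.949]
contact_force: [0.5, 0.1, 0.1]
grip_width: 0.0573
gripper_force: 37.6
```

Call:
drive_tool:
  moves:
    - {"jaw": 0,"linear": [4,0,6],"turn": 0}
    - {"jaw": 0,"linear": [2,0,3],"turn": 0}
    - {"jaw": 0,"linear": [0,0,0],"turn": 0}
    - {"jaw": 0,"linear": [0,0,0],"turn": 0}
    - {"jaw": 0,"linear": [0,0,0],"turn": 0}
  squeeze: 20

```text
clock: 14.82
tool_pos: [0.3609, -0.1364, 0.0128]
orientation: [3.142, -0.0, 2.949]
contact_force: [0.5, -0.9, 0.6]
grip_width: 0.057
gripper_force: 37.9
```

Call:
drive_tool:
  moves:
    - {"jaw": 0,"linear": [0,0,2],"turn": 0}
    - {"jaw": -0.8,"linear": [0,0,0],"turn": 0}
    - {"jaw": -0.8,"linear": [0,0,0],"turn": 0}
    - {"jaw": -0.8,"linear": [0,0,0],"turn": 0}
    - {"jaw": -0.8,"linear": [0,0,-5],"turn": 0}

```text
clock: 15.45
tool_pos: [0.3607, -0.1363, 0.0158]
orientation: [3.141, -0.001, 2.949]
contact_force: [-0.3, 0.7, 0.6]
grip_width: 0.0769
gripper_force: 0.0
```

Call:
drive_tool:
  moves:
    - {"jaw": -0.9,"linear": [0,0,-40],"turn": 0}
    - {"jaw": -0.9,"linear": [0,0,-50],"turn": 0}
    - {"jaw": -0.9,"linear": [0,0,-30],"turn": 0}
    - {"jaw": -0.9,"linear": [0,0,0],"turn": 0}
    - {"jaw": -0.9,"linear": [0,0,0],"turn": 0}

```text
clock: 16.08
tool_pos: [0.3607, -0.1363, 0.1353]
orientation: [3.141, -0.0, 2.949]
contact_force: [0.1, -1.1, -1.1]
grip_width: 0.0811
gripper_force: 0.0
```

```bash
python3 - <<'E'
from h import *
np.set_printoptions(precision=4,suppress=True)
s=env.read_state(); print(s['clock'],s['tool_pos'],s['orientation'],s['contact_force'],s['grip_width'])
snap('wrist','w6'); snap('top','t6')
for n in('wrist','top'): print([x for x in recognise(n,'enclosure_mid')[:1]],[x for x in recognise(n,'nest_floor')[:1]])
E
```

```text
16.075 [ 0.3607 -0.1363  0.1353] [ 3.1414 -0.0005  2.9488] [ 0.1028 -1.0615 -1.1046] 0.08111370252614994
[{'bbox': [241.3, 195.5, 314.0, 298.0], 'p': 0.81}] [{'bbox': [12.2, 248.0, 132.4, 332.4], 'p': 0.8}]
[{'bbox': [315.5, 261.2, 327.9, 279.5], 'p': 0.82}] [{'bbox': [373.4, 240.1, 413.2, 285.1], 'p': 0.6}]
```

View pics/w6.png

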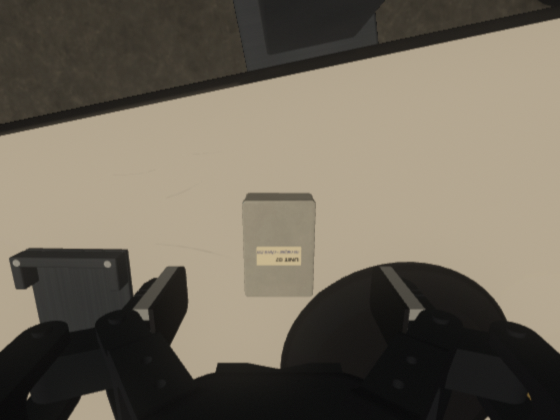

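```bash
python3 - <<'E'
from h import *
np.set_printoptions(precision=4,suppress=True)
P=[atz('wrist',p,.031) for p in [(243,203),(315,203),(314.5,296),(246,297)]]
print(np.array(P)); c=np.mean(P,0); a=(P[0]+P[1]-P[2]-P[3]); print(c,np.arctan2(a[1],a[0]),np.linalg.norm(a)/2)
for p in [(16,263),(107,264)]: print('screw',atz('wrist',p,.024))
im=cv2.cvtColor(cv2.imread('pics/w6.png')[230:350,0:150],cv2.COLOR_BGR2GRAY)
s=env.read_state();y=s['orientation'][2];d=(c-s['tool_pos'])[:2]*1000
print('tool move',d@[np.cos(y),np.sin(y)],d@[np.sin(y),-np.cos(y)])
E
```

```text
[[ 0.3442 -0.1612  0.031 ]
 [ 0.3549 -0.1066  0.031 ]
 [ 0.4338 -0.12    0.031 ]
 [ 0.4237 -0.1765  0.031 ]]
[ 0.3892 -0.1411  0.031 ] 2.9623470653537245 0.08044814261366388
screw [ 0.3596 -0.3604  0.024 ]
screw [ 0.3751 -0.2858  0.024 ]
tool move -28.822622022473332 0.7890379590717944
```

Call:
drive_tool:
  moves:
    - {"jaw": -0.9,"linear": [-29,1,30],"turn": 0}
    - {"jaw": -0.9,"linear": [0,0,40],"turn": 0}
    - {"jaw": -0.9,"linear": [0,0,35],"turn": 0}
    - {"jaw": -0.9,"linear": [0,0,18],"turn": 0}
    - {"jaw": -0.9,"linear": [0,0,6],"turn": 0}

```text
clock: 17.0
tool_pos: [0.389, -0.1407, 0.0058]
orientation: [3.141, -0.002, 2.949]
contact_force: [-0.6, 0.1, -0.0]
grip_width: 0.0811
gripper_force: 0.0
```

Call:
drive_tool:
  moves:
    - {"jaw": 0,"linear": [0,0,0],"turn": 0}
    - {"jaw": 0,"linear": [0,0,0],"turn": 0}
    - {"jaw": 0,"linear": [0,0,0],"turn": 0}
    - {"jaw": 0,"linear": [0,0,0],"turn": 0}
    - {"jaw": 0,"linear": [0,0,-2],"turn": 0}
  squeeze: 30

```text
clock: 17.62
tool_pos: [0.3897, -0.1411, 0.009]
orientation: [-3.141, 0.0, 2.949]
contact_force: [-0.6, 0.3, -1.0]
grip_width: 0.0573
gripper_force: 32.3
```

Call:
drive_tool:
  moves:
    - {"jaw": 0,"linear": [0,0,-15],"turn": 0}
    - {"jaw": 0,"linear": [0,0,-30],"turn": 0}
    - {"jaw": 0,"linear": [0,0,-30],"turn": 0}
    - {"jaw": 0,"linear": [0,0,-10],"turn": 0}
    - {"jaw": 0,"linear": [0,0,0],"turn": 0}

```text
clock: 18.25
tool_pos: [0.3898, -0.1412, 0.0938]
orientation: [-3.141, 0.001, 2.949]
contact_force: [0.3, -0.2, -0.9]
grip_width: 0.0572
gripper_force: 32.6
```

Call:
drive_tool:
  moves:
    - {"jaw": 0,"linear": [-13,-37,0],"turn": 0}
    - {"jaw": 0,"linear": [-13,-37,0],"turn": 0}
    - {"jaw": 0,"linear": [-13,-37,0],"turn": 0}
    - {"jaw": 0,"linear": [-13,-37,0],"turn": 0}
    - {"jaw": 0,"linear": [-13,-37,0],"turn": 0}

```text
clock: 18.88
tool_pos: [0.4176, -0.336, 0.0922]
orientation: [3.14, -0.002, 2.949]
contact_force: [0.1, 0.4, -0.5]
grip_width: 0.0572
gripper_force: 32.6
```

Call:
drive_tool:
  moves:
    - {"jaw": 0,"linear": [0,0,10],"turn": 0}
    - {"jaw": 0,"linear": [0,0,10],"turn": 0}
    - {"jaw": 0,"linear": [0,0,0],"turn": 0}
    - {"jaw": 0,"linear": [0,0,0],"turn": 0}
    - {"jaw": 0,"linear": [0,0,0],"turn": 0}

```text
clock: 19.5
tool_pos: [0.4182, -0.3349, 0.0742]
orientation: [-3.141, 0.001, 2.949]
contact_force: [0.8, -0.8, -1.5]
grip_width: 0.0575
gripper_force: 32.6
```

```bash
python3 - <<'E'
from h import *
np.set_printoptions(precision=4,suppress=True)
s=env.read_state(); print(s['clock'],s['tool_pos'],s['orientation'],s['contact_force'],s['grip_width'])
snap('wrist','w7')
for p in [(.3596,-.3604,.024),(.3751,-.2858,.024)]: print(proj('wrist',p))
E
```

```text
19.5 [ 0.4182 -0.3349  0.0742] [-3.1412  0.0005  2.9492] [ 0.7842 -0.7984 -1.505 ] 0.05745215500682518
[216.4858 154.6161]
[347.707  156.3143]
```

View pics/w7.png

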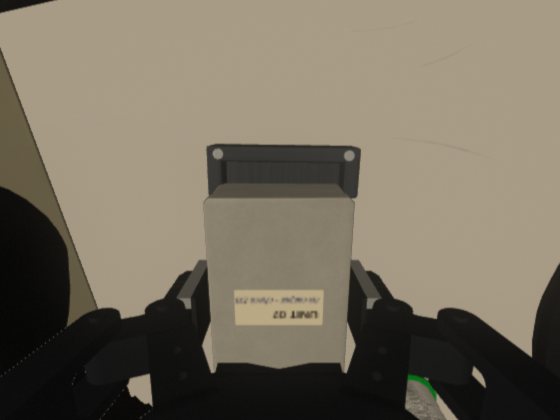

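```bash
python3 - <<'E'
from h import *
np.set_printoptions(precision=4,suppress=True)
s=env.read_state();y=s['orientation'][2];R=np.array([[np.cos(y),np.sin(y)],[np.sin(y),-np.cos(y)]])
f=lambda p,z:(R@(atz('wrist',p,z)-s['tool_pos'])[:2]*1000)
for n,p,z in [('s1',(218,154),.024),('s2',(349,156),.024),('rimL',(208,146),.024),('rimR',(360,148),.024),('innerL',(223,164),.024),('innerR',(346,165),.024),('boxL',(205,199),.099),('boxR',(354,199),.099)]: print(n,f(p,z))
E
```

```text
s1 [ 52.9532 -35.2459]
s2 [51.8346 40.7855]
rimL [ 57.4938 -40.7873]
rimR [56.3908 46.8654]
innerL [ 47.1932 -32.6051]
innerR [46.6396 39.3325]
boxL [ 42.7359 -27.0692]
boxR [42.7654 27.673 ]
```

Call:
drive_tool:
  moves:
    - {"jaw": 0,"linear": [-1,3,0],"turn": 0}
    - {"jaw": 0,"linear": [0,0,15],"turn": 0}
    - {"jaw": 0,"linear": [0,0,15],"turn": 0}
    - {"jaw": 0,"linear": [0,0,15],"turn": 0}
    - {"jaw": 0,"linear": [0,0,12],"turn": 0}

```text
clock: 20.18
tool_pos: [0.4196, -0.3322, 0.0163]
orientation: [3.142, -0.0, 2.949]
contact_force: [-1.3, 0.1, -0.2]
grip_width: 0.0577
gripper_force: 32.7
```

Call:
drive_tool:
  moves:
    - {"jaw": 0,"linear": [0,0,2],"turn": 0}
    - {"jaw": 0,"linear": [0,0,1],"turn": 0}
    - {"jaw": 0,"linear": [0,0,1],"turn": 0}
    - {"jaw": 0,"linear": [0,0,0],"turn": 0}
    - {"jaw": 0,"linear": [0,0,0],"turn": 0}

```text
clock: 20.8
tool_pos: [0.4197, -0.3326, 0.0134]
orientation: [-3.141, 0.001, 2.949]
contact_force: [-1.1, 0.6, 5.5]
grip_width: 0.0572
gripper_force: 33.5
```

Contact with the floor; release, rise, and check.

Call:
drive_tool:
  moves:
    - {"jaw": -0.7,"linear": [0,0,0],"turn": 0}
    - {"jaw": -0.7,"linear": [0,0,0],"turn": 0}
    - {"jaw": -0.7,"linear": [0,0,0],"turn": 0}
    - {"jaw": -0.7,"linear": [0,0,-5],"turn": 0}
    - {"jaw": -0.7,"linear": [0,0,-15],"turn": 0}

```text
clock: 21.42
tool_pos: [0.4192, -0.332, 0.0328]
orientation: [3.141, -0.001, 2.949]
contact_force: [0.2, -0.8, 0.1]
grip_width: 0.0727
gripper_force: 0.0
```

Call:
drive_tool:
  moves:
    - {"jaw": -0.7,"linear": [0,0,-35],"turn": 0}
    - {"jaw": -0.7,"linear": [0,0,-45],"turn": 0}
    - {"jaw": -0.7,"linear": [10,0,-45],"turn": 0}
    - {"jaw": -0.7,"linear": [10,0,0],"turn": 0}
    - {"jaw": -0.7,"linear": [0,0,0],"turn": 0}

```text
clock: 22.05
tool_pos: [0.3993, -0.3282, 0.1575]
orientation: [3.141, -0.0, 2.948]
contact_force: [0.6, -0.0, -0.6]
grip_width: 0.0728
gripper_force: 0.0
```

```bash
python3 - <<'E'
from h import *
snap('wrist','w8'); s=env.read_state(); print(s['tool_pos'],s['contact_force'])
E
```

```text
[ 0.39944719 -0.3281601   0.1570382 ] [ 0.3227788   0.18168258 -0.05487344]
```

View pics/w8.png

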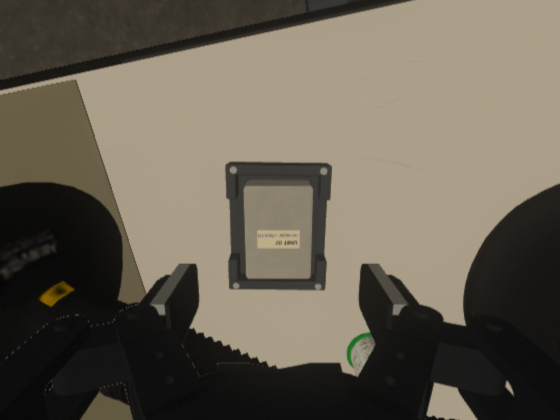

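The picture shows the enclosure lying flat, lid up, inside the nest: box (245–313, 180–279) within the rim (226–330, 163–290), and the gripper is clear of it.

```bash
python3 -c "
from bench import order
print(order.finish_job())"
```

```text
the job is handed in; nothing more can be done
None
```

The enclosure lies flat, lid up, on the nest floor and is released; I first laid it down and let go of it on the bench. The bin stays open, no other item was knowingly touched, and I handed the job in at about 22 s.

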